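# Dock the bottles and tube racks by colour

## Robot

A 7-joint arm with a two-finger parallel gripper is mounted at the origin on the work surface. World frame = base frame: x ahead of the robot, y to its left, z up, the work surface at z = 0. Lengths are in m, angles in rad, forces in N, time in s.
With the tool pointing down it reaches from about 0.4 to 0.875 m from the base axis. Payload 6.5 kg.
Tool frame: the origin (TCP) lies midway between the tips of the shut fingers; the grasp point (between the pads) lies 19 mm behind it; z points along the fingers, y is the line along which they close (so a half turn about z gives the same grasp; the last joint's range is limited). The gripper opens to 85 mm and grips with 20 to 120 N. Pads are 22 mm wide; open, the fingers measure 114 mm over their backs; the gripper's body (76 mm by 85 mm) begins 54 mm behind the grasp point. The pads swing forward as they close: fully open they stand 13 mm farther back than shut.
Start: joints at [-0.066, 0.536, -0.004, 1.538, 0.003, 1.067, -0.071], TCP at [0.65, 0, 0.231] pointing down, gripper open.
Joint ranges: [-2.7, 2.7], [-0.37, 2.16], [-1.27, 1.26], [0.24, 2.4], [-1.31, 4.45], [0.19, 1.91], [-2.76, 2.76]. Speed limits (rad/s): [2.39, 2.39, 3.14, 3.14, 3.14, 3.14, 3.14].

## Interface

Orientations are given as a unit quaternion [x, y, z, w].
In Python, from station import goto, servo_line, movej, open_jaws, gripper_close, wait, inverse_kinematics, camera, camera_info, Unreachable, hand_in, read_time_s, read_joints, read_qvel, read_joint_torque, read_eef_pos, read_ee_rot, read_force, read_wrist_torque, read_grip_width, read_finger_force gives the robot as it stands. Calls block until the motion is done:
- goto(position, orientation): joint-space move of the TCP to a pose.
- servo_line(position, attitude=None, v=0.15): straight line of the TCP; attitude=None keeps the orientation; v is the mean speed in m/s.
- movej(angles): joint-space move.
- open_jaws() and gripper_close(): open the fingers fully, or close them until they stop; the grip force is fixed at half the most.
- wait(seconds).
- inverse_kinematics(position, orientation): joint angles nearest the present ones, or None.
- camera(name): name is "scene" or "side" or "wrist"; returns the picture (400x640x3 uint8, red, green, blue); there is no depth.
- camera_info(name): a dict with "K" (3x3 intrinsics, pixels), "R" (3x3) and "t" (3): a world point X has camera coordinates R X + t; the wrist camera has in their place "tool_from_camera" (4x4, takes a point from camera to tool coordinates, whose origin is the TCP and whose axes are the flange's). Camera axes: x right, y down, z forward; pixel columns grow to the right and rows downward; lengths in m; the calibration is good to about 2 mm. A picture is of the moment at which its call begins: read the wrist's pose just before it. camera_info takes no time and is no camera call.
A pose or a line that the arm cannot do raises Unreachable and nothing moves.
- hand_in(): hands the job in; it is judged then, once.
Readings, each from a call of its own:
- read_time_s(): time.
- read_joints(): joint angles.
- read_qvel(): joint speeds.
- read_joint_torque(): joint torques, N m.
- read_eef_pos(): TCP position.
- read_ee_rot(): TCP orientation.
- read_force(): force on the tool from outside, world axes, zero at the start.
- read_wrist_torque(): the same for the moment, N m.
- read_grip_width(): finger opening in m.
- read_finger_force(): force on a finger pad.
Only numpy, scipy, OpenCV 4.12 (cv2) and the standard library are available. Lean on these libraries where they do the work, as an engineer would, in place of code of your own. Each camera call takes 0.05 s, during which the arm holds its last target. There are 200 camera calls.

## Task

Set up the bench for the next run: stand the red-capped and the blue-capped bottle in the round holders of their own colour, and the green and the yellow tube rack in the rectangular trays of their own colour, each sitting flat on the floor inside the rim. Keep all four upright throughout, and leave the amber bottle and the glass beaker that stand among them where they are.

Things in the scene. Friction and masses are not known exactly. Their poses are not given: they have to be found in the camera images.
- red_bottle: Upright round white plastic bottle with a red band, 92 mm tall: body 46 mm diameter up to 60 mm height, short 30 mm neck, then a red cap 36 mm in diameter from 66 to 92 mm height; weighs 60 to 130 g. Grip it by the cap (fingertips no lower than 62 mm). Origin: centre of the underside, z up along the bottle; yaw is of no matter. It starts upright on the bench.
- blue_bottle: Upright round white plastic bottle with a blue band, 92 mm tall: body 46 mm diameter up to 60 mm height, short 30 mm neck, then a blue cap 36 mm in diameter from 66 to 92 mm height; weighs 60 to 130 g. Grip it by the cap (fingertips no lower than 62 mm). Origin: centre of the underside, z up along the bottle; yaw is of no matter. It starts upright on the bench.
- green_rack: Green solid tube rack, a block 84 mm (its x) by 50 mm (its y) by 50 mm tall, its top studded with 15 small white tube caps that reach 53 mm; weighs 110 to 225 g. Grip it across the 50 mm width. Origin: centre of the underside, z up. It starts upright on the bench, long side within 0.35 rad of world x; either way round will do in its tray.
- yellow_rack: Yellow solid tube rack, a block 84 mm (its x) by 50 mm (its y) by 50 mm tall, its top studded with 15 small white tube caps that reach 53 mm; weighs 110 to 225 g. Grip it across the 50 mm width. Origin: centre of the underside, z up. It starts upright on the bench, long side within 0.35 rad of world x; either way round will do in its tray.
- red_dock: Red round holder fixed to the bench for the red-capped bottle: a shallow ring-walled dish 80 mm outside, 64 mm inside, 12 mm tall, with a grey floor 4 mm above the bench. Origin: centre of the underside, on the bench; z up.
- blue_dock: Blue round holder fixed to the bench for the blue-capped bottle: a shallow ring-walled dish 80 mm outside, 64 mm inside, 12 mm tall, with a grey floor 4 mm above the bench. Origin: centre of the underside, on the bench; z up.
- green_dock: Green rectangular tray fixed to the bench for the green rack: 112 mm (its x) by 78 mm (its y) outside, 102 by 68 mm inside, 12 mm tall, with a grey floor 4 mm above the bench. Origin: centre of the underside, on the bench; z up. Its long side is within 0.35 rad of world x.
- yellow_dock: Yellow rectangular tray fixed to the bench for the yellow rack: 112 mm (its x) by 78 mm (its y) outside, 102 by 68 mm inside, 12 mm tall, with a grey floor 4 mm above the bench. Origin: centre of the underside, on the bench; z up. Its long side is within 0.35 rad of world x.
- amber_bottle: Upright round amber glass bottle with a white paper band, 92 mm tall: body 46 mm diameter up to 60 mm height, short 30 mm neck, then a black cap 36 mm in diameter from 66 to 92 mm height; weighs 60 to 130 g. Origin: centre of the underside, z up along the bottle; yaw is of no matter. It starts upright on the bench. It has no holder and is to be left alone.
- beaker: Clear glass beaker standing on the bench, 64 mm across its rim and 75 mm tall; to be left alone. Origin: centre of the underside, z up.

How it is judged:
At the end, for the whole second after the job is handed in: Each of the four stands in the holder of its colour: its origin within 14 mm horizontally of the holder's centre and 2 to 7 mm above the holder's underside (the floor is at 4 mm, so it is not perched on the rim), tilted less than 0.1 rad, moving slower than 20 mm/s (horizontal distance between red_bottle and red_dock below 0.014 m and z of red_bottle in the frame of red_dock between 0.002 and 0.007 m and angle between each of red_bottle, blue_bottle, green_rack, yellow_rack's own z axis and vertical below 0.1 rad and linear speed of each of red_bottle, blue_bottle, green_rack, yellow_rack below 0.02 m/s and horizontal distance between blue_bottle and blue_dock below 0.014 m and z of blue_bottle in the frame of blue_dock between 0.002 and 0.007 m and horizontal distance between green_rack and green_dock below 0.014 m and z of green_rack in the frame of green_dock between 0.002 and 0.007 m and horizontal distance between yellow_rack and yellow_dock below 0.014 m and z of yellow_rack in the frame of yellow_dock between 0.002 and 0.007 m); the robot touches nothing.
It fails at once if one of the four bottles and racks is tipped over (more than 0.6 rad) (angle between any of red_bottle, blue_bottle, green_rack, yellow_rack's own z axis and vertical above 0.6 rad).
It fails at once if the amber bottle is moved more than 30 mm or tipped more than 0.5 rad (distance of amber_bottle from where it was at the start of the episode above 0.03 m or angle between amber_bottle's own z axis and vertical above 0.5 rad).
It fails at once if the beaker is moved more than 30 mm or tipped more than 0.5 rad (distance of beaker from where it was at the start of the episode above 0.03 m or angle between beaker's own z axis and vertical above 0.5 rad).
It also fails if it takes over 128 s, if anything falls off the work surface, if the arm or the gripper's body presses on something with over 40 N, if the wrist force passes 120 N, or if a joint passes its speed limit or range.

## Working session

There is one attempt and no reset: what is moved stays moved. The work goes in short steps, each a Python script; the robot and the scene stay as the last script left them, time stands still between calls to the robot, and variables do not carry over. Pictures are saved under pics/ and viewed, at most 14 in all, crops included, and the job is handed in when it is done.

```bash
mkdir -p pics; ls; python3 - <<'E'
from station import *
import cv2, numpy as np
for n in ("scene","side","wrist"):
    p=read_eef_pos();r=read_ee_rot()
    im=camera(n); cv2.imwrite(f"pics/{n}0.png",im[:,:,::-1])
    print(n,camera_info(n))
print(p,r,read_time_s())
E
```

```text
pics
scene {'K': array([[510.47466229,   0.        , 306.87901145],
       [  0.        , 510.47466229, 193.01705964],
       [  0.        ,   0.        ,   1.        ]]), 'R': array([[-0.20309974,  0.97905598, -0.01413791],
       [ 0.76537301,  0.14973379, -0.62592647],
       [-0.61070013, -0.13794628, -0.77975392]]), 't': array([ 0.10623704, -0.37447691,  1.48723949])}
side {'K': array([[492.83697496,   0.        , 319.39458481],
       [  0.        , 492.83697496, 194.55957639],
       [  0.        ,   0.        ,   1.        ]]), 'R': array([[-0.91330012, -0.40694416,  0.01671364],
       [-0.26410521,  0.56049081, -0.78491942],
       [ 0.31005053, -0.72128116, -0.61937239]]), 't': array([0.46820249, 0.15769664, 1.12864796])}
wrist {'K': array([[276.95970689,   0.        , 314.49689492],
       [  0.        , 276.95970689, 200.12869093],
       [  0.        ,   0.        ,   1.        ]]), 'tool_from_camera': array([[-1.09658154e-03, -9.49812829e-01, -3.12816858e-01,
         8.05886486e-02],
       [ 9.99999398e-01, -1.05174933e-03, -3.12054403e-04,
        -1.54072063e-03],
       [-3.26116449e-05, -3.12817012e-01,  9.49813411e-01,
        -1.42825124e-01],
       [ 0.00000000e+00,  0.00000000e+00,  0.00000000e+00,
         1.00000000e+00]])}
[ 6.49428054e-01 -3.54460571e-05  2.30475646e-01] [ 7.07103872e-01  7.07109244e-01 -5.99323878e-04 -5.21133584e-04] 0.15
```

View pics/scene0.png

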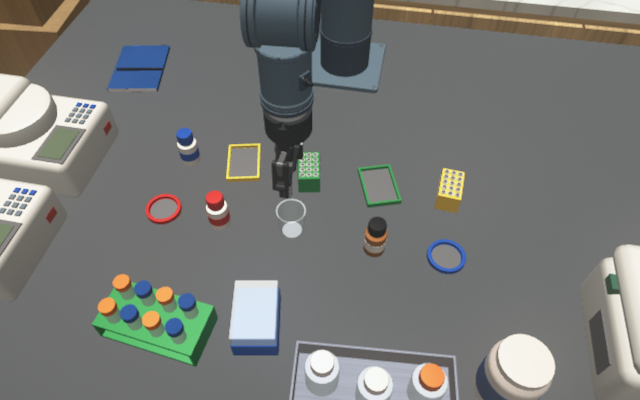

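View pics/side0.png

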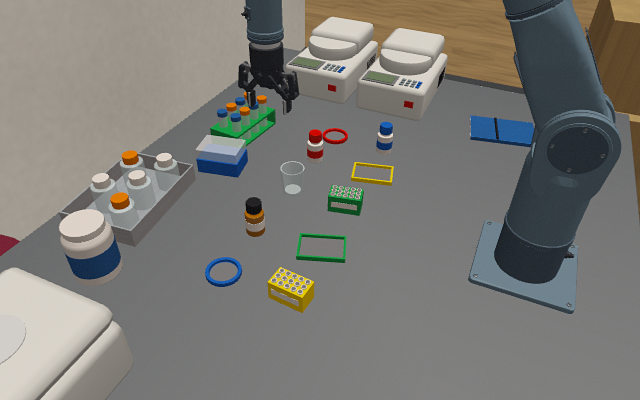

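View pics/wrist0.png

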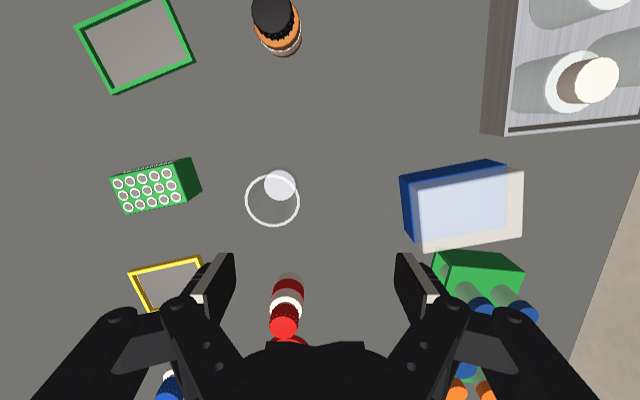

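The scene view shows the red cap at (215,200), blue cap at (185,137), green rack at (309,172) beside the gripper and yellow rack at (451,190). Docks: red (163,208), blue (446,256), green (379,185), yellow (243,162). The amber bottle is at (376,235) and the beaker at (290,215). The side view shows all of them clear of the arm. I'll localise from these two views first.

```bash
cat > h.py <<'E'
from station import *
import cv2, numpy as np
from scipy.spatial.transform import Rotation as Rn
HSV={'red':[((0,140,60),(6,255,255)),((174,140,60),(180,255,255))],'blue':[((105,140,50),(128,255,255))],
 'green':[((50,120,50),(80,255,255))],'yellow':[((20,130,80),(32,255,255))],'black':[((0,0,0),(180,255,45))]}
def campose(n,p=None,q=None):
    c=camera_info(n)
    if n!='wrist': return c['K'],c['R'].T,-c['R'].T@c['t']
    T=c['tool_from_camera'];Rt=Rn.from_quat(q).as_matrix()
    return c['K'],Rt@T[:3,:3],p+Rt@T[:3,3]
def plane(uv,z,cp):
    K,R,C=cp; uv=np.atleast_2d(uv).astype(float)
    d=(R@np.linalg.inv(K)@np.c_[uv,np.ones(len(uv))].T).T
    return C[:2]+d[:,:2]*((z-C[2])/d[:,2])[:,None]
def proj(X,cp):
    K,R,C=cp; u=K@(R.T@(np.asarray(X)-C)); return u[:2]/u[2]
def blobs(im,col,amin=40,close=1):
    hsv=cv2.cvtColor(np.ascontiguousarray(im),cv2.COLOR_RGB2HSV)
    m=sum(cv2.inRange(hsv,np.array(a),np.array(b)) for a,b in HSV[col])
    if close>1: m=cv2.morphologyEx(m,cv2.MORPH_CLOSE,np.ones((close,close)))
    cs,_=cv2.findContours(m,cv2.RETR_EXTERNAL,cv2.CHAIN_APPROX_NONE)
    return [cv2.convexHull(c)[:,0] for c in cs if cv2.contourArea(cv2.convexHull(c))>amin]
def cen(h):
    M=cv2.moments(h.reshape(-1,1,2).astype(np.float32)); return np.array([M['m10'],M['m01']])/M['m00']
def box(h,z,cp):
    """centre, yaw of long side, dims of a contour cast to height z"""
    P=plane(h,z,cp).astype(np.float32); (c,s,a)=cv2.minAreaRect(P)
    a=np.radians(a)+(np.pi/2 if s[1]>s[0] else 0); a=(a+np.pi/2)%np.pi-np.pi/2
    return np.array(c),a,sorted(s)
E
cat > loc.py <<'E'
from h import *
import sys
tag=sys.argv[1]
for n in ('scene','side'):
    im=cv2.imread(f'pics/{n}{tag}.png')[:,:,::-1]; cp=campose(n)
    for col in ('red','blue','green','yellow','black'):
        for h in blobs(im,col):
            o=[plane(cen(h),z,cp)[0] for z in (.006,.025,.079)]
            if .3<o[1][0]<.95 and abs(o[1][1])<.45:
                _,a,s=box(h,.006,cp)
                print(n,col,cen(h).round(),'z6',o[0].round(3),'z25',o[1].round(3),'z79',o[2].round(3),'yaw %.2f'%a,np.round(s,3))
E
python3 loc.py 0
```

```text
scene red [219. 219.] z6 [ 0.606 -0.182] z25 [ 0.619 -0.175] z79 [ 0.655 -0.155] yaw -1.05 [0.025 0.043]
scene red [163. 208.] z6 [ 0.602 -0.318] z25 [ 0.614 -0.308] z79 [ 0.65 -0.28] yaw 0.99 [0.078 0.083]
scene red [214. 200.] z6 [ 0.556 -0.21 ] z25 [ 0.569 -0.202] z79 [ 0.608 -0.181] yaw 0.62 [0.037 0.056]
scene blue [253. 349.] z6 [ 0.879 -0.029] z25 [ 0.886 -0.025] z79 [ 0.906 -0.014] yaw -1.33 [0.018 0.086]
scene blue [173. 326.] z6 [ 0.866 -0.191] z25 [ 0.873 -0.184] z79 [ 0.893 -0.163] yaw 0.78 [0.03  0.032]
scene blue [128. 312.] z6 [ 0.856 -0.289] z25 [ 0.863 -0.279] z79 [ 0.884 -0.253] yaw 0.75 [0.031 0.032]
scene blue [186. 301.] z6 [ 0.81  -0.185] z25 [ 0.818 -0.178] z79 [ 0.842 -0.158] yaw 0.36 [0.03  0.031]
scene blue [142. 287.] z6 [ 0.799 -0.283] z25 [ 0.808 -0.274] z79 [ 0.832 -0.248] yaw 0.41 [0.03  0.031]
scene blue [446. 256.] z6 [0.604 0.315] z25 [0.617 0.312] z79 [0.653 0.303] yaw -0.58 [0.076 0.08 ]
scene blue [184. 134.] z6 [ 0.365 -0.355] z25 [ 0.382 -0.345] z79 [ 0.432 -0.315] yaw 0.86 [0.038 0.039]
scene green [156. 324.] z6 [ 0.868 -0.226] z25 [ 0.875 -0.
[... 1615 characters left out ...]
.] z6 [ 0.942 -0.284] z25 [ 0.923 -0.256] z79 [ 0.868 -0.176] yaw -1.03 [0.03  0.054]
side green [321. 248.] z6 [0.439 0.155] z25 [0.432 0.172] z79 [0.41  0.223] yaw 0.34 [0.09  0.112]
side green [345. 200.] z6 [ 0.454 -0.034] z25 [ 0.446 -0.012] z79 [0.424 0.051] yaw -1.34 [0.091 0.111]
side green [245. 126.] z6 [ 0.886 -0.25 ] z25 [ 0.868 -0.222] z79 [ 0.817 -0.145] yaw 1.47 [0.159 0.239]
side yellow [291. 289.] z6 [0.447 0.297] z25 [0.44  0.312] z79 [0.418 0.353] yaw -0.08 [0.086 0.108]
side yellow [372. 173.] z6 [ 0.429 -0.178] z25 [ 0.422 -0.152] z79 [ 0.401 -0.079] yaw 0.24 [0.095 0.113]
side black [253. 206.] z6 [0.66  0.088] z25 [0.647 0.108] z79 [0.611 0.163] yaw -1.04 [0.038 0.069]
```

Both views agree to within 1–5 mm on all the objects. I'll take a wrist view from above each rack to get its yaw and refine its centre.

```bash
cat > w.py <<'E'
from h import *
def look(x,y,name,z=.2):
    goto([x+.08,y,z],[0,1,0,0]); wait(.3)
    p=read_eef_pos();q=read_ee_rot();im=camera('wrist');cv2.imwrite(f'pics/{name}.png',im[:,:,::-1])
    return im,campose('wrist',p,q)
def rackpose(im,cp,col,xy,z=.05):
    hs=[h for h in blobs(im,col,400,5) if np.linalg.norm(plane(cen(h),.03,cp)[0]-xy)<.05]
    return box(max(hs,key=cv2.contourArea),z,cp)
E
python3 - <<'E'
from w import *
for c,xy in (('yellow',(.445,.311)),('green',(.446,-.012))):
    im,cp=look(*xy,'w'+c); print(c,rackpose(im,cp,c,xy))
    for k in ('yellow','green'):
        for h in blobs(im,k,400): print(' ',k,box(h,.006,cp))
print(read_time_s(),read_joints())
E
```

```text
yellow (array([0.43773571, 0.31173435]), np.float64(-0.08666525398363056), [0.04958052933216095, 0.08350666612386703])
  yellow (array([0.43685043, 0.31187496]), np.float64(-0.08666565345779453), [0.057030826807022095, 0.09605491161346436])
  green (array([ 0.86220533, -0.17841521]), np.float64(-0.344063235449207), [0.0463583767414093, 0.10566691309213638])
  green (array([ 0.44258064, -0.03301992]), np.float64(-1.3778010706280028), [0.09486716240644455, 0.09653083980083466])
  green (array([0.43684733, 0.15157464]), np.float64(0.3411464415548109), [0.08268589526414871, 0.11373486369848251])
green (array([ 0.44491172, -0.01256233]), np.float64(0.20834067332879602), [0.0491643063724041, 0.08303915709257126])
  yellow (array([0.43497556, 0.33350015]), np.float64(1.48437275468019), [0.09589264541864395, 0.10040833055973053])
  yellow (array([ 0.42743301, -0.17946666]), np.float64(0.23944714387497812), [0.08362218737602234, 0.11424337327480316])
  green (array([ 0.86481804, -0.27235383]), np.float64(0.0001372597517053098), [0.08218146115541458, 0.08293363451957703])
  green (array([ 0.44500163, -0.01279865]), np.float64(0.208341838461773), [0.05655260011553764, 0.09551803767681122])
  green (array([0.43843007, 0.15403563]), np.float64(0.3425002262054391), [0.08299598097801208, 0.11363150924444199])
3.35 [ 0.23863415  0.3935815  -0.37745327  1.87761049  0.1807132   0.90360106
  1.34684061]
```

```bash
python3 -c "
import cv2,numpy as np
cv2.imwrite('pics/both.png',cv2.resize(np.vstack([cv2.imread('pics/wyellow.png'),cv2.imread('pics/wgreen.png')]),(480,600)))"
```

```text
(no output)
```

View pics/both.png

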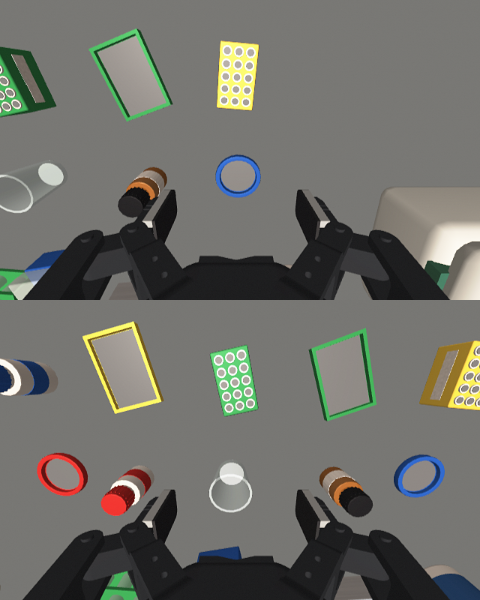

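Both racks are seen square from above: yellow at about (238,75) in the top half, green at about (233,380) in the bottom half. Their measured size is 83×49 mm, which matches the spec. I'll start with the green rack.

```bash
cat > mv.py <<'E'
from w import *
def Q(a): return (Rn.from_euler('z',a)*Rn.from_quat([0,1,0,0])).as_quat()
def pick_place(src,a,dst,b,zg,lift=.12,drop=.005,chk=(.04,.06)):
    src=np.array(src);dst=np.array(dst);up=zg+lift
    goto([*src,up],Q(a)); servo_line([*src,zg],v=.1); gripper_close(); wait(.2)
    w=read_grip_width(); print('grip',w,read_finger_force(),read_eef_pos())
    if not chk[0]<w<chk[1]: print('BAD GRIP');return
    servo_line([*src,up],v=.12); print('lifted',read_grip_width(),read_force())
    servo_line([*dst,up],Q(b),v=.2); servo_line([*dst,zg+.02],v=.12)
    servo_line([*dst,zg+drop],v=.03); wait(.2); print('placed',read_force(),read_eef_pos())
    open_jaws(); wait(.3); servo_line([*dst,up],v=.12)
    print('t',read_time_s())
E
python3 - <<'E'
from mv import *
pick_place((.445,-.0126),.208,(.439,.154),.343,.010)
E
```

```text
grip 0.04932194757488538 62.24735140800476 [ 0.44524132 -0.01268111  0.01046618]
lifted 0.049600948322555766 [-0.46204699 -1.02556468 -2.62975468]
placed [ 0.00657222 -0.02814723 -2.16537136] [0.43899101 0.15401018 0.01499112]
t 11.6583
```

```bash
python3 - <<'E'
from mv import *
pick_place((.4377,.3117),-.087,(.430,-.178),.243,.010,drop=.004)
look(.445,.0,'chk1')
im=camera('scene');cv2.imwrite('pics/scene1.png',im[:,:,::-1])
im=camera('side');cv2.imwrite('pics/side1.png',im[:,:,::-1])
E
python3 loc.py 1 | egrep 'red|blue|black|yellow|green'|egrep -v ' 0\.8'
```

```text
grip 0.04947804486049513 62.766562700271606 [0.4380302  0.31187748 0.01050301]
lifted 0.0493244104373172 [-0.10734408 -0.76343606 -1.55635718]
placed [-3.44991796 -0.02066001 12.51680862] [ 0.42979142 -0.17801779  0.01446291]
t 21.7917
scene red [219. 219.] z6 [ 0.606 -0.182] z25 [ 0.619 -0.175] z79 [ 0.655 -0.155] yaw -1.05 [0.025 0.043]
scene red [215. 200.] z6 [ 0.556 -0.21 ] z25 [ 0.569 -0.202] z79 [ 0.608 -0.181] yaw 0.43 [0.038 0.056]
scene blue [446. 256.] z6 [0.604 0.315] z25 [0.617 0.312] z79 [0.653 0.303] yaw -0.59 [0.076 0.08 ]
scene blue [184. 134.] z6 [ 0.365 -0.355] z25 [ 0.383 -0.345] z79 [ 0.433 -0.315] yaw -0.22 [0.037 0.041]
scene green [377. 188.] z6 [0.451 0.153] z25 [0.466 0.153] z79 [0.511 0.153] yaw 0.35 [0.078 0.112]
scene yellow [243. 160.] z6 [ 0.423 -0.18 ] z25 [ 0.439 -0.173] z79 [ 0.486 -0.153] yaw 0.26 [0.078 0.144]
scene black [376. 231.] z6 [0.57  0.165] z25 [0.583 0.164] z79 [0.621 0.164] yaw -1.53 [0.025 0.035]
side red [315. 153.] z6 [ 0.618 -0.202] z25 [ 0.606 -0.175] z79 [ 0.573 -0.101] yaw -1.13 [0.045 0.048]
side red [316. 136.] z6 [ 0.653 -0.29
[... 184 characters left out ...]
3. 272.] z6 [0.605 0.315] z25 [0.593 0.329] z79 [0.561 0.369] yaw -0.83 [0.078 0.087]
side blue [ 95. 260.] z6 [0.884 0.406] z25 [0.866 0.418] z79 [0.815 0.452] yaw 0.96 [0.105 0.107]
side blue [384. 144.] z6 [ 0.446 -0.336] z25 [ 0.438 -0.307] z79 [ 0.416 -0.223] yaw -1.25 [0.046 0.05 ]
side blue [386. 128.] z6 [ 0.472 -0.433] z25 [ 0.464 -0.401] z79 [ 0.44  -0.311] yaw -1.25 [0.039 0.078]
side green [321. 244.] z6 [0.444 0.144] z25 [0.436 0.162] z79 [0.414 0.214] yaw -1.22 [0.112 0.118]
side yellow [373. 169.] z6 [ 0.434 -0.197] z25 [ 0.427 -0.17 ] z79 [ 0.406 -0.096] yaw -1.34 [0.113 0.143]
side black [253. 206.] z6 [0.66  0.088] z25 [0.647 0.108] z79 [0.611 0.163] yaw -1.04 [0.038 0.069]
```

View pics/chk1.png

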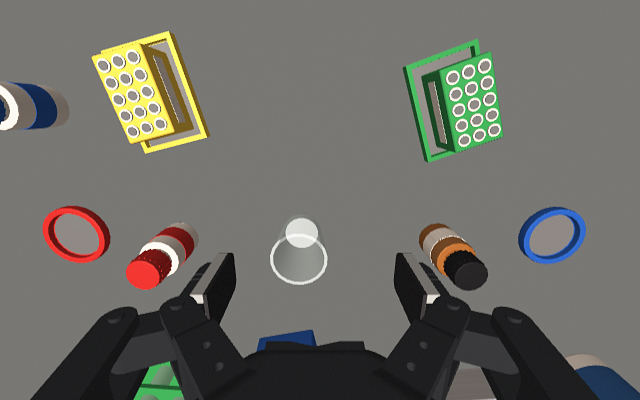

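In the wrist view both racks sit within their tray outlines: yellow at about (150,92), green at about (455,100). I'll check them from above, along with both bottle caps.

```bash
python3 - <<'E'
from mv import *
ims=[]
for n,xy,c,z in (('g',(.439,.154),'green',.054),('y',(.430,-.178),'yellow',.054),('b',(.438,-.313),'blue',.092),('r',(.608,-.182),'red',.092)):
    im,cp=look(*xy,'v'+n); 
    for h in blobs(im,c,300,1):
        o=plane(cen(h),z,cp)[0]
        if np.linalg.norm(o-xy)<.05: print(n,o,box(h,z,cp))
    u,v=proj([*xy,z],cp).astype(int); u=min(max(u,110),530); v=max(v,110)
    ims.append(im[v-110:v+110,u-110:u+110,::-1])
cv2.imwrite('pics/v.png',cv2.resize(np.hstack(ims),(800,200)))
print(read_time_s())
E
```

```text
g [0.4344729 0.1524421] (array([0.43780047, 0.15303484]), np.float64(0.3422526520926026), [0.06777764856815338, 0.09699966013431549])
y [ 0.42498645 -0.17855649] (array([ 0.42844433, -0.17808957]), np.float64(0.2390438747069128), [0.06829363852739334, 0.09782063961029053])
b [ 0.4387037  -0.31118889] (array([ 0.4390327 , -0.31129321]), np.float64(-1.570077280192545), [0.033721551299095154, 0.03467411920428276])
r [ 0.60714111 -0.18156008] (array([ 0.60742009, -0.18145943]), np.float64(-1.217903214303964), [0.034708596765995026, 0.03487379848957062])
27.8917
```

View pics/v.png

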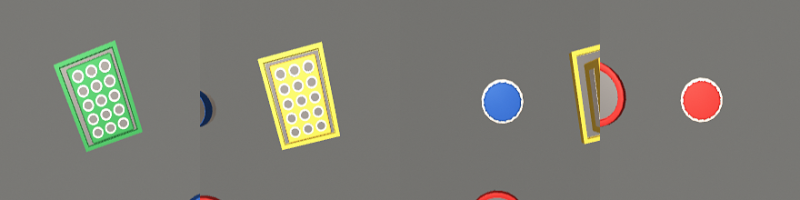

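All four look right: both racks are inside their rims, and the caps show as clean circles in the last two panels, blue at (502,101) and red at (701,100). Next come the bottles.

```bash
python3 - <<'E'
from mv import *
pick_place((.607,-.1815),0,(.602,-.318),0,.061,drop=.004,chk=(.03,.04))
pick_place((.439,-.311),0,(.6045,.315),0,.061,drop=.004,chk=(.03,.04))
ims=[]
for n,xy,c in (('r',(.602,-.318),'red'),('b',(.6045,.315),'blue'),('g',(.439,.154),'green'),('y',(.430,-.178),'yellow')):
    im,cp=look(*xy,'f'+n)
    for h in blobs(im,c,300,1):
        if np.linalg.norm(plane(cen(h),.012,cp)[0]-xy)<.06: print(n,'dock',box(h,.012,cp))
    if n in 'rb':
        h2=cv2.cvtColor(np.ascontiguousarray(im),cv2.COLOR_RGB2HSV)
    else:
        u,v=proj([*xy,.057],cp).astype(int); m=np.zeros(im.shape[:2],np.uint8)
        cv2.fillPoly(m,[np.array([proj([xy[0]+a,xy[1]+b,.012],cp) for a,b in ((.06,.06),(.06,-.06),(-.06,-.06),(-.06,.06))]).astype(int)],255)
        m&=cv2.inRange(im,(200,200,200),(255,255,255)); pts=cv2.findNonZero(m)[:,0]
        print(n,'caps centre',box(pts,.057,cp))
    u,v=proj([*xy,.05],cp).astype(int); u=min(max(u,110),530); v=max(v,110)
    ims.append(im[v-110:v+110,u-110:u+110,::-1])
cv2.imwrite('pics/f.png',cv2.resize(np.hstack(ims),(800,200)))
for n in ('scene','side'): cv2.imwrite(f'pics/{n}2.png',camera(n)[:,:,::-1])
print(read_time_s())
E
python3 loc.py 2 | egrep 'red|blue|black'|egrep -v ' 0\.8'
```

```text
grip 0.034945252996464636 59.92111086845398 [ 0.60746586 -0.18169814  0.06145008]
lifted 0.03411467139739321 [ 0.37433371 -0.37614061 -1.59088003]
placed [-1.93257176  0.9709838   6.06750727] [ 0.60195869 -0.3179884   0.0655176 ]
t 36.2083
grip 0.03440536147495703 59.71142649650574 [ 0.43925731 -0.31122671  0.06141963]
lifted 0.03447087239763918 [-0.16500736  0.28782325 -0.58930584]
placed [-2.20344029 -1.43005788  6.74270043] [0.60455176 0.31483317 0.06554273]
t 47.35
r dock (array([ 0.60080588, -0.31830528]), np.float64(0.03726365321336411), [0.07790213078260422, 0.0780072882771492])
b dock (array([0.60335273, 0.31373706]), np.float64(1.5691125431956943), [0.07755576819181442, 0.0785069540143013])
g dock (array([0.43791059, 0.15296549]), np.float64(0.3416026077600278), [0.07770297676324844, 0.111134834587574])
g caps centre (array([0.43854782, 0.15463695]), np.float64(0.3405459320185118), [0.042145878076553345, 0.07411328703165054])
y dock (array([ 0.42843041, -0.17826343]), np.float64(0.23909284358145677), [0.07823115587234497, 0.11205399036407471])
y caps centre (array([ 0.429624
[... 510 characters left out ...]
ene black [377. 231.] z6 [0.571 0.165] z25 [0.584 0.165] z79 [0.622 0.164] yaw -1.45 [0.023 0.035]
side red [335. 135.] z6 [ 0.603 -0.323] z25 [ 0.592 -0.294] z79 [ 0.559 -0.211] yaw -1.13 [0.076 0.102]
side red [335. 114.] z6 [ 0.654 -0.448] z25 [ 0.642 -0.416] z79 [ 0.606 -0.325] yaw -1.17 [0.037 0.083]
side blue [223. 272.] z6 [0.604 0.316] z25 [0.592 0.33 ] z79 [0.56 0.37] yaw -0.88 [0.078 0.079]
side blue [ 95. 260.] z6 [0.884 0.406] z25 [0.866 0.418] z79 [0.815 0.452] yaw 0.96 [0.105 0.107]
side blue [219. 246.] z6 [0.658 0.252] z25 [0.645 0.267] z79 [0.609 0.311] yaw -0.98 [0.039 0.065]
side black [253. 206.] z6 [0.659 0.088] z25 [0.647 0.108] z79 [0.611 0.163] yaw -1.04 [0.038 0.069]
```

View pics/f.png

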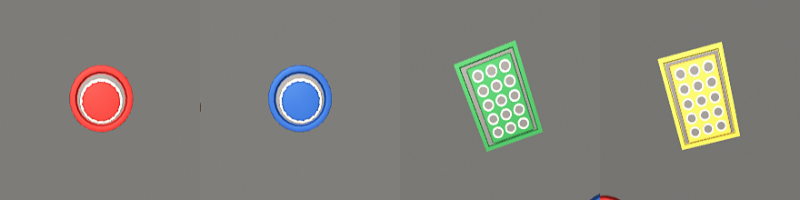

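View pics/side2.png

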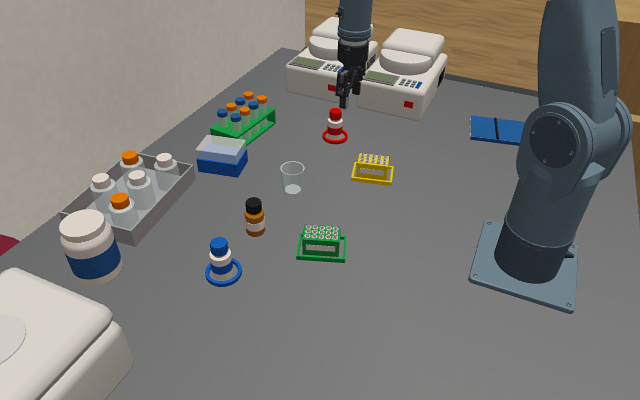

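All four stand upright and inside their rims, within about 2 mm of centre. In the side view the red bottle is at (335,125), blue (220,260), green rack (321,243) and yellow (373,168). The amber bottle and beaker haven't moved, so I'm handing in.

```bash
python3 -c "
from station import *
print(hand_in())"
```

```text
the job is handed in; nothing more can be done
None
```

The red and blue bottles and the green and yellow racks stand upright in the holders of their own colour, the amber bottle and beaker were left where they were, and the job was handed in at about 56 s; no verdict was returned.

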